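# Lock the filter holder's retaining ring with the pin spanner

## Robot

A 6-joint arm with a two-finger parallel gripper is mounted at the origin on the work surface. World frame = base frame: x ahead of the robot, y to its left, z up, the work surface at z = 0. Lengths are in mm, angles in degrees, forces in N, time in s.
With the tool pointing down it reaches from about 325 to 775 mm from the base axis. Payload 5.5 kg.
Tool frame: the origin (TCP) lies at the very end of the fingers, on their centre line; the grasp point (between the pads) lies 19 mm behind it; z points along the fingers, y is the line along which they close (so a half turn about z gives the same grasp; the last joint's range is limited). The gripper opens to 85 mm and grips with 20 to 120 N. Pads are 22 mm wide; open, the fingers measure 114 mm over their backs; the gripper's body (76 mm by 85 mm) begins 54 mm behind the grasp point. The pads swing forward as they close: fully open they stand 13 mm farther back than shut.
Start: joints at [-73.608, 5.22, 70.514, -0, 104.267, -3.249], TCP at [201.675, -565.105, 231.275] pointing down, gripper open.
Joint ranges: [-164.24, 164.24], [-49.07, 125.15], [9.68, 141.18], [-86.29, 266.29], [3.28, 154.24], [-151.56, 151.56]. Speed limits (degrees/s): [147.25, 147.25, 172.46, 180, 180, 180].

## Interface

Orientations are given as a 3x3 rotation matrix whose columns are the frame's x, y, z axes.
In Python, from bench import observe, snapshot, hand_in gives the robot as it stands.
- The arm moves only by the tool apply_moves, never from a script. Its argument "increments" is a list of rows, each a list of 2 entries, a list of its own where there are three numbers: the shift along the tool's x, y, z in cm, then the turn about the tool's z in degrees. In form: [[[x, y, z], twist], ...]. A call has 1 to 12 rows; each row shifts and turns the commanded pose from where the row before left it, along the tool's axes as they then stand; what a row does not reach is not made up. A row lasts 1/8 s, in which the tool goes at most 62.5 mm and 10.7 degrees, less where a joint would pass 70% of its speed; a pose out of reach is approached as far as the arm can. A call is refused whole if a number of a shift passes 6.25 or a number of a turn 10.7, either way. A call with a gripper value outside its range is refused whole. "grip" is the opening in per cent of the stroke, from 0 (shut) to 100 (fully open), set as the call begins (left out, the last holds). The fingers move at their own pace and stop on an object; "squeeze" is the grip in N (left out, the last holds). Time passes only in rows, so rows that do not move let the fingers close. It gives the time, the measured TCP pose, the force, the opening and the grip force at its end, in the units of the state.
- observe(): the state, without advancing time (a new reading comes with each control period).
- snapshot(name): name is "scene" or "top"; returns a dict with "color" (420x560x3 uint8, red, green, blue), "depth" (420x560 float32, mm along the optical axis (not along the pixel's ray), 0 where there is no reading), "vfov" (degrees; the focal length in pixels is half the picture's height over the tangent of half this angle, whatever the lens; pixels are square), "cx", "cy" (the principal point, pixels), "xyz" and "attitude" of the camera in the world. Camera axes: x right, y down, z forward; pixel columns grow to the right and rows downward; lengths in mm; the calibration is good to about 2 mm. A picture is of the moment at which its call begins.
- hand_in(): hands the job in; it is judged then, once.
The state is a dict: "t": time; "qpos": joint angles; "qd": joint speeds; "tau": joint torques, N m; "position": TCP position; "orientation": TCP orientation; "wrist_force": force on the tool from outside, world axes, zero at the start; "wrist_torque": the same for the moment, N m; "width": opening from 0.0 (shut) to 1.0 (fully open); "grasp_force": force on a finger pad.
Only numpy, scipy, OpenCV 4.12 (cv2) and the standard library are available. Lean on these libraries where they do the work, as an engineer would, in place of code of your own. Each camera call takes 0.05 s, during which the arm holds its last target. There are 200 camera calls.

## Task

Take the two-pin spanner out of its stand, set both of its pins fully down in the two holes of the filter holder's retaining ring (feel for the holes gently), and turn the ring clockwise, seen from above, all the way to its stop without forcing it. Turn the ring with the spanner only, then put the spanner back upright in the slot of its stand, let go of it, and leave the other things where they are.

Things in the scene. Friction and masses are not known exactly. Their poses are not given: they have to be found in the camera images.
- holder: Filter holder fixed to the bench: white square foot 120 x 120 x 12 mm (origin: centre of its underside), grey collar of 104 mm diameter, steel cell of 92 mm diameter clamped in it at an unmeasured angle (up to 0.35 rad either way), and the ring on top. Cell and ring rest on a springy gasket: pressed down they yield from about 3 N on, 1 mm per further 4 N, solid after 3 mm.
- ring_centre (a point): Centre of the ring's flat top face when not pressed, on its vertical axis, 70 mm above the bench; fixed to the holder, with the holder's axes (does not turn with the ring). The aluminium ring has 84 mm outer and 34 mm inner diameter, 10 mm thick, with two plain round holes of 8.5 mm diameter, 10 mm deep, on opposite sides, each 28 mm from the axis.
- ring (a joint): Angle of the ring in its cell (rad): grows clockwise seen from above, 0 to 1.3 at its hard stop (locked); starts between 0 and 0.4. Takes about 0.22 N m to turn, stays where it is left, does not move down. The line of its holes is the holder's x axis turned clockwise by this value, plus the cell's unmeasured angle (up to 0.35 rad either way): feel or look for the holes.
- spanner_grip (a point): Pin spanner, loose, about 0.22 kg, standing upright in its stand: this is the point on its vertical axis half-way up its black handle, 46 mm above the pin tips. x axis along the line of the two pins, z up. The handle is an upright slab 36 mm wide (x) by 16 mm thick (y), from 16 to 76 mm above the pin tips; below it a steel crossbar 80 mm (x) by 24 mm (y) by 8 mm, its underside 8 mm above the pin tips. A half turn about z gives the same tool.
- spanner_pins (a point): Mid-point between the tips of the spanner's two downward pins, same axes as the grip. Each pin has 6 mm diameter with a slightly chamfered tip, is 8 mm long and stands 28 mm either side of this point along x. Fully seated in the ring the crossbar lies on the ring's face with the tips 8 mm below it.
- stand: Spanner stand, fixed to the bench: grey block 110 (x) x 60 (y) x 30 mm high, origin at the centre of its underside.
- slot (a point): Centre of the mouth of the stand's slot, in the block's top face 30 mm above the bench. The slot is 66 mm long (along x), 16 mm wide (y) and 16 mm deep; both pins hang in it with the crossbar lying on the block's top face, tips 8 mm below the mouth, the pin line along the slot, either way round.
- bottle: Amber jar, 68 mm diameter, 130 mm high, loose bystander; origin at the centre of its underside.
- rack: Pink tube rack 70 (x) x 190 (y) x 118 mm high with capped tubes, loose bystander; origin at the centre of its underside.
- cap: Blue screw cap, 38 mm diameter, 14 mm high, loose bystander lying open side up; origin at the centre of its underside.
There are look-alikes about, which are no part of the job. What is shaped like the part that bears spanner_grip but pink or red is not meant.

How it is judged (in metres and radians):
On the way, in this order (a step that is already met when the one before it is completed fails the run):
1. both pins are down in the ring's holes (tips at least 5.5 mm below the ring's face, spanner centred on the ring within 4 mm and upright) (z of spanner_pins in the frame of ring_centre below -0.0055 m and horizontal distance between spanner_pins and ring_centre below 0.004 m and angle between spanner_pins's own z axis and vertical below 0.12 rad), for 0.2 s.
2. the ring is turned to its stop with the pins still in its holes (all of step 1 and value of joint ring above 1.24 rad), for 0.2 s.
At the end, for the whole second after the job is handed in: The ring is within 0.06 rad of its stop, and the spanner stands released, at rest and upright (within 0.1 rad) in the stand's slot, pin tips 5 to 12 mm below the slot's mouth and its axis within 10 mm of the slot's centre (value of joint ring above 1.24 rad and z of spanner_pins in the frame of slot between -0.012 and -0.005 m and horizontal distance between spanner_pins and slot below 0.01 m and angle between spanner_pins's own z axis and vertical below 0.1 rad and linear speed of spanner below 0.02 m/s and contact force between the fingers and spanner below 0.1 N); the robot touches nothing.
It fails at once if the spanner presses or twists on the filter holder with more than 40 N (contact force between spanner and holder above 40 N).
It fails at once if the fingers or the arm push the filter holder or its ring (contact force between any of the fingers, the arm and holder above 2 N).
It fails at once if the jar, the tube rack or the cap is moved by more than 15 mm (distance of any of bottle, rack, cap from where it was at the start of the episode above 0.015 m).
It also fails if it takes over 70 s, if anything falls off the work surface, if the arm or the gripper's body presses on something with over 40 N, if the wrist force passes 120 N, or if a joint passes its speed limit or range.

## Working session

There is one attempt and no reset: what is moved stays moved. The work goes in short steps, Python scripts to look and compute and a tool call to move; the robot and the scene stay as the last step left them, time stands still between calls to the robot, and variables do not carry over. Pictures are saved under pics/ and viewed, at most 10 in all, crops included, and the job is handed in when it is done.

Besides the shell and the picture viewer there is one more tool, called as name(argument=value, ...) on one line, values as JSON. apply_moves: Moves the arm, as the interface text tells. Its arguments: {"type":"object","properties":{"increments":{"type":"array","items":{"type":"array"}},"grip":{"type":"number"},"squeeze":{"type":"number"}},"required":["increments"]}

```bash
mkdir -p pics
cat > h.py <<'E'
import numpy as np, cv2
from bench import observe, snapshot, hand_in
def K(s):
    f=s["color"].shape[0]/2/np.tan(np.radians(s["vfov"])/2); return f,s["cx"],s["cy"]
def cloud(s):
    f,cx,cy=K(s); h,w=s["depth"].shape; u,v=np.meshgrid(np.arange(w),np.arange(h)); d=s["depth"]
    p=np.stack([(u-cx)/f*d,(v-cy)/f*d,d],-1)
    return p@np.array(s["attitude"]).T+np.array(s["xyz"])
def ray(s,u,v,z):
    f,cx,cy=K(s); d=np.array(s["attitude"])@np.array([(u-cx)/f,(v-cy)/f,1]); o=np.array(s["xyz"]); return o+d*(z-o[2])/d[2]
def save(n,im): cv2.imwrite("pics/"+n,cv2.cvtColor(im,cv2.COLOR_RGB2BGR))
E
python3 - <<'E'
from h import *
for n in("scene","top"):
    s=snapshot(n); save(n+"1.png",s["color"]); np.save(n+".npy",s,allow_pickle=True)
    print(n,s["vfov"],s["cx"],s["cy"],s["xyz"],np.round(s["attitude"],3).tolist())
print(observe())
E
```

```text
scene 46.46752107312436 283.45110542224717 211.09383382554554 [1255.46268986 -193.98690061  560.83472481] [[0.395, 0.501, -0.77], [0.919, -0.218, 0.329], [-0.004, -0.838, -0.546]]
top 50.01698666522566 280.0743356632007 211.44992061543252 [ 354.40473012   86.48900367 1039.36185663] [[0.081, -0.97, 0.23], [-0.997, -0.08, 0.014], [0.005, -0.231, -0.973]]
{'t': 0.1, 'qpos': array([-7.36095758e+01,  5.26067465e+00,  7.05740359e+01,  2.09158669e-04,
        1.04266808e+02, -3.24902869e+00]), 'qd': array([-0.06305569, -0.05719883, -0.1699671 ,  0.04726106, -0.04411193,
       -0.08732278]), 'tau': array([ 3.62454950e-03, -4.60217357e+01, -4.19218183e+01,  7.61738465e-05,
        1.06348810e-02,  9.42018175e-06]), 'position': array([ 201.58680243, -564.86181263,  230.25359582]), 'orientation': array([[ 9.41825968e-01,  3.36100580e-01, -4.96581639e-04],
       [ 3.36100931e-01, -9.41824438e-01,  1.70081913e-03],
       [ 1.03953572e-04, -1.76877717e-03, -9.99998430e-01]]), 'wrist_force': array([ 1.26880969,  0.16421626, -1.04148172]), 'wrist_torque': array([-0.00200601, -0.0005378 , -0.04408611]), 'grasp_force': 0.0, 'width': 1.002119392121609}
```

View pics/scene1.png

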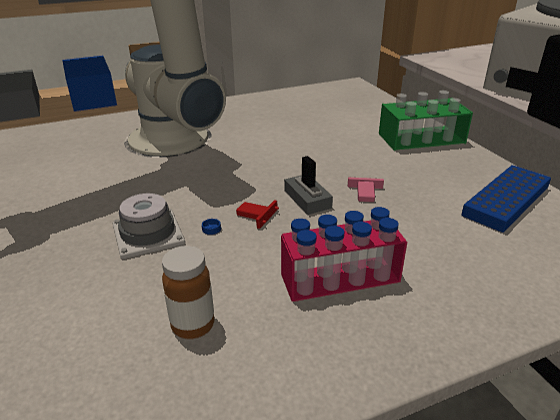

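View pics/top1.png

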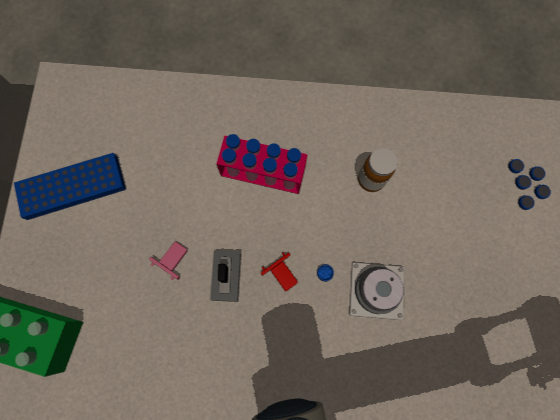

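The scene view shows the black-handled spanner standing in its grey stand at (308,180), and in top at (224,275). The holder is at scene (145,222) and top (380,290), with the ring's holes visible as dark dots at top (375,300) and (391,280).
Spanner candidates: black at top (224,275), red lying at (280,270), pink lying at (170,260). Only the black one stands upright in the stand and isn't pink or red, so it is the one meant. I'll confirm it in a crop while measuring.

Run:
```python
from h import *
T=np.load("top.npy",allow_pickle=True).item(); S=np.load("scene.npy",allow_pickle=True).item()
a=cv2.resize(T["color"][240:312,200:250],None,fx=7,fy=7,interpolation=cv2.INTER_CUBIC)
b=cv2.resize(T["color"][254:326,342:412],None,fx=6.2,fy=7,interpolation=cv2.INTER_CUBIC)
save("crop1.png",np.hstack([a,b]))
def fit(m,P,name):
    q=P[m]; r=cv2.minAreaRect(q[:,:2].astype(np.float32)); print(name,len(q),np.round(np.median(q,0),1),"rect",np.round(r[0],1),np.round(r[1],1),round(r[2],1))
for n,s in(("top",T),("scene",S)):
    P=cloud(s); c=s["color"].astype(int); z=P[...,2]; 
    near=(abs(P[...,1]-0)<2000)
    box=np.zeros(z.shape,bool)
    if n=="top": box[240:310,200:250]=1
    else: box[150:218,280:340]=1
    fit(box&(c.max(2)<45)&(z>50),P,n+" handle")
    fit(box&(abs(z-30)<3),P,n+" standtop")
    fit(box&(abs(z-92+0)<4),P,n+" handletop")
    box[:]=0
    if n=="top": box[250:330,340:415]=1
    else: box[185:260,105:190]=1
    fit(box&(abs(z-12)<3),P,n+" foot")
    fit(box&(abs(z-70)<3),P,n+" ringtop")
    ring=box&(abs(z-70)<3); g=c.sum(2); print("bright",np.percentile(g[ring],[5,25,50,90]))
```

```text
top handle 176 [436.1 209.   97.7] rect [395.  160.2] [164.9  33.2] 49.8
top standtop 824 [434.7 206.7  30.4] rect [437.9 210.9] [109.8  60.4] 2.4
top handletop 20 [441.9 209.8  94.6] rect [437.7 211.1] [31.4 16.6] 5.6
top foot 857 [ 414.3 -108.3   12.2] rect [ 433.9 -132. ] [120.  119.7] 89.5
top ringtop 1002 [ 434.  -131.7   70.4] rect [ 434.  -132.1] [82.1 84.1] 47.9
bright [273. 412. 418. 426.]
scene handle 316 [451.6 204.9  77.7] rect [844.2  18.1] [ 27.8 925. ] 64.4
scene standtop 430 [459.5 197.6  28.4] rect [440.9 210.1] [112.8  61.6] 1.8
scene handletop 68 [448.3 205.6  93.7] rect [442.  210.7] [36.5 17.5] 2.4
scene foot 678 [ 479.8 -143.7   10.7] rect [ 437.9 -132.9] [118.8 121.5] 89.7
scene ringtop 712 [ 439.9 -134.1   68.6] rect [ 436.7 -132.5] [82.7 85. ] 79.3
bright [277.65 456.   467.   481.  ]
```

View pics/crop1.png

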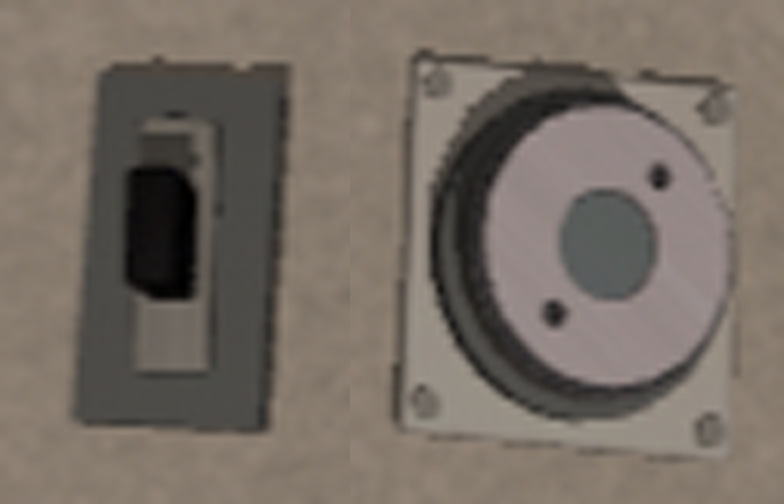

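Crop: the black-handled tool sits over its steel crossbar in the grey block (left crop, ~165,235), which confirms it. Ring holes are at crop (659,178) and (554,313). Setting out towards the stand.

apply_moves(increments=[[[4.81,-3.13,0],0],[[4.81,-3.13,0],0],[[4.81,-3.13,0],0],[[4.81,-3.13,0],0],[[4.81,-3.13,0],0],[[4.81,-3.13,0],0],[[4.81,-3.13,0],0],[[4.81,-3.13,0],0]], grip=100)

```text
t: 1.1
position: [480.7, -198.2, 230.9]
orientation: [[0.942, 0.336, -0.0], [0.336, -0.942, 0.0], [-0.0, -0.0, -1.0]]
wrist_force: [0.0, -1.2, -0.7]
width: 1.001
grasp_force: 0.0
```

apply_moves(increments=[[[1.25,-5,0],0],[[1.25,-5,0],0],[[1.25,-5,0],0],[[1.25,-5,0],0],[[1.25,-5,0],0],[[1.25,-5,0],0],[[1.25,-5,0],0],[[1.25,-5,0],0],[[0,0,0],-10],[[0,0,0],-10],[[0,0,0],-10],[[0,0,0],-10]])

```text
t: 2.6
position: [439.4, 210.4, 230.7]
orientation: [[0.5, 0.866, -0.001], [0.866, -0.5, -0.0], [-0.001, -0.001, -1.0]]
wrist_force: [-1.2, 0.1, -0.2]
width: 1.004
grasp_force: 0.0
```

apply_moves(increments=[[[0,0,0],-10],[[0,0,0],-10],[[0,0,0],-10],[[0,0,0],-10],[[0,0,0],-10],[[0,0,0],-10],[[0,0,0],-10],[[0,0,0],-10],[[0,0,0],-10],[[0,0,0],-10],[[0,0,0],-10],[[0,0,0],-10]])

```text
t: 4.1
position: [439.5, 210.3, 230.8]
orientation: [[-1.0, 0.001, -0.001], [0.001, 1.0, -0.0], [0.001, -0.0, -1.0]]
wrist_force: [0.3, 0.2, -1.3]
width: 0.999
grasp_force: 0.0
```

Run:
```python
from h import *
T=np.load("top.npy",allow_pickle=True).item()
g=T["color"].sum(2,dtype=int); P=cloud(T)
h=[]
for u,v in((392,279),(375,299)):
    w=np.clip(330-g[v-4:v+5,u-4:u+5],0,None); y,x=np.mgrid[v-4:v+5,u-4:u+5]
    c=((w*x).sum()/w.sum(),(w*y).sum()/w.sum()); p=ray(T,*c,70); h.append(p); print(np.round(c,1),p.round(1))
d=h[0]-h[1]; print(np.linalg.norm(d),(h[0]+h[1])/2,np.degrees(np.arctan2(d[1],d[0])))
o=observe(); print(o["position"].round(1),np.degrees(np.arctan2(o["orientation"][1,0],o["orientation"][0,0])),o["qpos"].round(1),o["t"])
s=snapshot("top"); save("top2.png",s["color"])
```

```text
[391.3 279.1] [ 455.4 -148.5   70. ]
[374.5 298.3] [ 412. -114.   70.]
55.471984472407016 [ 433.71772344 -131.2751094    70.        ] -38.45226941187698
[439.5 210.3 230.8] 179.96902991801207 [ 21.6 -12.1  87.2  -0.  105.  -68.4] 4.1
```

apply_moves(increments=[[[-0.05,0.05,2],-2],[[0,0,2.5],0],[[0,0,2.5],0],[[0,0,2.5],0],[[0,0,2.5],0],[[0,0,2.5],0],[[0,0,2],0],[[0,0,1.2],0],[[0,0,0.5],0],[[0,0,0],0],[[0,0,0],0]])

```text
t: 5.52
position: [440.8, 211.1, 50.3]
orientation: [[-1.0, -0.028, 0.002], [-0.028, 1.0, 0.001], [-0.002, 0.001, -1.0]]
wrist_force: [-0.5, 0.0, -1.2]
width: 1.0
grasp_force: 0.0
```

apply_moves(increments=[[[0,0,0],0],[[0,0,0],0],[[0,0,0],0],[[0,0,0],0],[[0,0,0],0],[[0,0,0],0],[[0,0,0],0],[[0,0,0],0]], grip=0, squeeze=80)

```text
t: 6.52
position: [440.3, 211.0, 49.5]
orientation: [[-1.0, -0.029, 0.0], [-0.029, 1.0, 0.0], [-0.0, 0.0, -1.0]]
wrist_force: [0.6, 0.3, 1.8]
width: 0.177
grasp_force: 78.2
```

apply_moves(increments=[[[0,0,-1],0],[[0,0,-2.5],0],[[0,0,-2.5],0],[[0,0,-2.5],0],[[0,0,-1.5],0],[[0,0,0],0]])

```text
t: 7.28
position: [440.6, 211.1, 150.3]
orientation: [[-1.0, -0.029, 0.002], [-0.029, 1.0, 0.001], [-0.002, 0.001, -1.0]]
wrist_force: [-0.2, 0.9, -3.5]
width: 0.179
grasp_force: 77.7
```

apply_moves(increments=[[[0.1,-2,0],0],[[0.2,-4,0],0],[[0.2,-5,0],0],[[0.2,-5,0],0],[[0.2,-5,0],0],[[0.2,-5,0],0],[[0.2,-4.3,0],0],[[0.15,-3,0],0],[[0,-1,0],0],[[0,0,0],8],[[0,0,0],8],[[0,0,0],8]])

```text
t: 8.78
position: [435.3, -131.4, 148.2]
orientation: [[-0.923, 0.384, -0.001], [0.384, 0.923, 0.001], [0.002, 0.001, -1.0]]
wrist_force: [0.3, 0.1, -3.2]
width: 0.176
grasp_force: 78.5
```

apply_moves(increments=[[[0,0,0],8],[[0,0,0],8],[[0,0,0],0],[[0,0,0],0],[[0,0,0],0]])

```text
t: 9.4
position: [435.5, -132.1, 149.1]
orientation: [[-0.785, 0.619, -0.0], [0.619, 0.785, 0.0], [0.0, 0.0, -1.0]]
wrist_force: [-0.1, -0.1, -2.9]
width: 0.176
grasp_force: 78.4
```

Run:
```python
from h import *
o=observe(); print(o["position"].round(2),np.degrees(np.arctan2(o["orientation"][1,0],o["orientation"][0,0])),o["qpos"].round(1),o["wrist_force"],o["t"])
im=[]
for n,(u,v) in(("scene",(145,200)),("top",(380,290))):
    s=snapshot(n); np.save(n+"2.npy",s,allow_pickle=True); im.append(cv2.resize(s["color"][v-70:v+70,u-50:u+50],None,fx=4,fy=4,interpolation=cv2.INTER_CUBIC))
save("crop2.png",np.hstack(im))
```

```text
[ 435.46 -132.15  149.1 ] 141.74041625949306 [-21.2 -17.6 100.    0.   97.6 -72.9] [-0.12038277 -0.13646258 -2.93150192] 9.4
```

View pics/crop2.png

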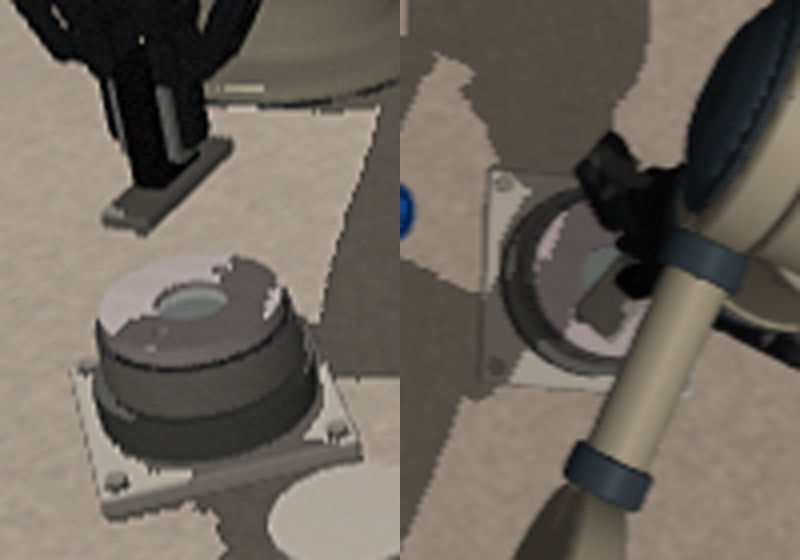

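The left crop shows the crossbar held level at crop (165,185), ends at about (125,220) and (232,145), above the ring. In the top view the arm hides most of it. Next I measure the crossbar in the scene view relative to the ring.

Run:
```python
from h import *
s=np.load("scene2.npy",allow_pickle=True).item(); P=cloud(s); c=s["color"].astype(int)
box=np.zeros(P.shape[:2],bool); box[155:192,115:160]=1
m=box&(abs(P[...,0]-435)<50)&(abs(P[...,1]+132)<50)&(P[...,2]>127)&(P[...,2]<140)
ax=np.array([-.785,.619]); ay=np.array([.619,.785])
q=P[m]; r=q[:,:2]-np.array([435.5,-132.1]); a=r@ax; b=r@ay
print(len(q),"along",np.percentile(a,[0,2,98,100]).round(1),"across",np.percentile(b,[0,2,98,100]).round(1),"z",np.percentile(q[:,2],[0,5,50,95,100]).round(1))
print(cv2.minAreaRect(q[:,:2].astype(np.float32)))
t=abs(q[:,2]-np.percentile(q[:,2],95))<2.5; print(cv2.minAreaRect(q[t,:2].astype(np.float32)))
```

```text
284 along [-42.9 -42.   35.7  40.7] across [-10.4  -9.3  13.4  14.4] z [128.4 130.1 135.5 138.3 139.9]
((437.5379943847656, -131.320068359375), (24.639863967895508, 83.71113586425781), 52.03955078125)
((439.0662841796875, -133.0642547607422), (22.98511505126953, 78.38246154785156), 53.099632263183594)
```

apply_moves(increments=[[[0,0,1.5],0],[[0,0,1.5],0],[[0,0,1],0],[[0,0,0.5],0],[[0,0,0.3],0],[[0,0,0],0],[[0,0,0],0]])

```text
t: 10.38
position: [435.7, -132.5, 101.8]
orientation: [[-0.784, 0.621, 0.001], [0.621, 0.784, -0.0], [-0.001, 0.0, -1.0]]
wrist_force: [-0.2, -0.6, -3.4]
width: 0.177
grasp_force: 78.4
```

apply_moves(increments=[[[0,0,0.1],0],[[0,0,0.1],0],[[0,0,0.1],0],[[0,0,0.1],0],[[0,0,0.1],0],[[0,0,0],0],[[0,0,0],0]])

```text
t: 11.25
position: [435.5, -132.4, 96.3]
orientation: [[-0.784, 0.621, 0.0], [0.621, 0.784, -0.0], [-0.0, -0.0, -1.0]]
wrist_force: [-0.5, 0.4, -2.3]
width: 0.177
grasp_force: 78.4
```

apply_moves(increments=[[[0,0,0.1],0],[[0,0,0.1],0],[[0,0,0],0],[[0,0,0],0]])

```text
t: 11.75
position: [435.5, -132.4, 94.3]
orientation: [[-0.784, 0.621, 0.0], [0.621, 0.784, -0.0], [-0.0, -0.0, -1.0]]
wrist_force: [-0.1, 0.9, -3.2]
width: 0.179
grasp_force: 78.4
```

Tips are ~3 mm below the face and carry no load, so the pins are in the holes.

apply_moves(increments=[[[0,0,0.1],0],[[0,0,0.1],0],[[0,0,0.1],0],[[0,0,0],0],[[0,0,0],0]])

```text
t: 12.38
position: [435.5, -132.4, 91.3]
orientation: [[-0.784, 0.621, 0.0], [0.621, 0.784, -0.0], [-0.0, -0.0, -1.0]]
wrist_force: [0.1, 0.6, -3.4]
width: 0.178
grasp_force: 78.4
```

apply_moves(increments=[[[0,0,0.1],0],[[0,0,0.1],0],[[0,0,0.05],0],[[0,0,0],0],[[0,0,0],0]])

```text
t: 13.0
position: [435.6, -132.4, 89.1]
orientation: [[-0.784, 0.621, 0.0], [0.621, 0.784, -0.0], [-0.0, 0.0, -1.0]]
wrist_force: [-1.4, 0.4, 1.2]
width: 0.179
grasp_force: 78.7
```

Run:
```python
from h import *
o=observe(); print(o["position"].round(2),o["wrist_force"].round(2),o["wrist_torque"].round(3),o["t"])
```

```text
[ 435.57 -132.41   89.14] [-1.44  0.43  1.24] [ 0.121  0.198 -0.01 ] 13.0
```

apply_moves(increments=[[[0,0,-0.03],0],[[0,0,0],3],[[0,0,0],3],[[0,0,0],3],[[0,0,0],3],[[0,0,0],0]])

```text
t: 13.75
position: [435.4, -132.7, 89.2]
orientation: [[-0.638, 0.77, -0.0], [0.77, 0.638, -0.001], [-0.0, -0.001, -1.0]]
wrist_force: [-1.1, -1.3, 1.9]
width: 0.178
grasp_force: 78.9
```

```bash
cat > st.py <<'E'
from h import *
o=observe(); print(o["position"].round(2),np.degrees(np.arctan2(o["orientation"][1,0],o["orientation"][0,0])).round(2),o["wrist_force"].round(2),o["wrist_torque"].round(3),o["t"],o["qpos"].round(1))
E
python3 st.py
```

```text
[ 435.39 -132.74   89.16] 129.66 [-1.06 -1.34  1.93] [-0.303  0.415  0.036] 13.75 [-21.2 -16.6 105.3  -0.   91.3 -60.9]
```

apply_moves(increments=[[[0,0,0],3],[[0,0,0],3],[[0,0,0],3],[[0,0,0],3],[[0,0,0],3],[[0,0,0],3],[[0,0,0],3],[[0,0,0],3],[[0,0,0],3],[[0,0,0],3]])

```text
t: 15.0
position: [435.2, -132.8, 89.1]
orientation: [[-0.167, 0.986, -0.001], [0.986, 0.167, -0.001], [-0.001, -0.001, -1.0]]
wrist_force: [-2.6, -1.6, 1.2]
width: 0.176
grasp_force: 79.3
```

```bash
python3 st.py
```

```text
[ 435.19 -132.81   89.09] 99.61 [-2.56 -1.56  1.16] [-0.378  0.549  0.254] 15.0 [-2.120e+01 -1.660e+01  1.054e+02 -1.000e-01  9.130e+01 -3.080e+01]
```

apply_moves(increments=[[[0,0,0],2],[[0,0,0],2],[[0,0,0],2],[[0,0,0],1]])

```text
t: 15.5
position: [435.2, -132.7, 89.1]
orientation: [[-0.044, 0.999, -0.001], [0.999, 0.044, -0.001], [-0.001, -0.001, -1.0]]
wrist_force: [-4.0, -4.1, 1.7]
width: 0.177
grasp_force: 79.1
```

```bash
python3 st.py
```

```text
[ 435.24 -132.7    89.06] 92.55 [-4.   -4.12  1.67] [-0.694  0.8    0.167] 15.5 [-21.2 -16.6 105.4  -0.   91.3 -23.8]
```

apply_moves(increments=[[[0,0,0],1],[[0,0,0],1],[[0,0,0],0]])

```text
t: 15.88
position: [435.2, -132.7, 89.1]
orientation: [[-0.01, 1.0, -0.001], [1.0, 0.01, -0.001], [-0.001, -0.001, -1.0]]
wrist_force: [-4.2, -3.2, 1.8]
width: 0.178
grasp_force: 79.0
```

```bash
python3 st.py
```

```text
[ 435.23 -132.68   89.07] 90.57 [-4.23 -3.15  1.83] [-0.662  0.821  0.156] 15.875 [-21.2 -16.6 105.4  -0.   91.3 -21.8]
```

apply_moves(increments=[[[0,0,0],1],[[0,0,0],1],[[0,0,0],0]])

```text
t: 16.25
position: [435.2, -132.7, 89.0]
orientation: [[0.025, 1.0, -0.001], [1.0, -0.025, -0.001], [-0.001, -0.001, -1.0]]
wrist_force: [-4.4, -3.3, 1.6]
width: 0.177
grasp_force: 79.0
```

```bash
python3 st.py
```

```text
[ 435.2  -132.65   89.02] 88.57 [-4.42 -3.32  1.57] [-0.693  0.806  0.182] 16.25 [-21.2 -16.6 105.4  -0.   91.3 -19.8]
```

apply_moves(increments=[[[0,0,0],1],[[0,0,0],0]])

```text
t: 16.5
position: [435.2, -132.7, 89.0]
orientation: [[0.042, 0.999, -0.001], [0.999, -0.042, -0.001], [-0.001, -0.001, -1.0]]
wrist_force: [-4.7, -3.2, 2.1]
width: 0.173
grasp_force: 79.0
```

```bash
python3 st.py
```

```text
[ 435.21 -132.67   89.03] 87.57 [-4.7  -3.19  2.15] [-0.651  0.823  0.127] 16.5 [-21.2 -16.6 105.4  -0.   91.3 -18.8]
```

apply_moves(increments=[[[0,0,0],1],[[0,0,0],0]])

```text
t: 16.75
position: [435.2, -132.6, 89.0]
orientation: [[0.06, 0.998, -0.001], [0.998, -0.06, -0.001], [-0.001, -0.001, -1.0]]
wrist_force: [-4.3, -3.6, 1.3]
width: 0.181
grasp_force: 79.0
```

```bash
python3 st.py
```

```text
[ 435.18 -132.64   89.02] 86.57 [-4.31 -3.63  1.28] [-0.722  0.827  0.122] 16.75 [-21.2 -16.6 105.4  -0.   91.3 -17.8]
```

apply_moves(increments=[[[0,0,0],1],[[0,0,0],0]])

```text
t: 17.0
position: [435.2, -132.7, 89.0]
orientation: [[0.077, 0.997, -0.001], [0.997, -0.077, -0.001], [-0.001, -0.001, -1.0]]
wrist_force: [-5.2, -2.9, 0.6]
width: 0.173
grasp_force: 79.0
```

```bash
python3 st.py
```

```text
[ 435.2  -132.68   89.04] 85.57 [-5.15 -2.94  0.59] [-0.668  0.815  0.164] 17.0 [-21.2 -16.6 105.4  -0.   91.3 -16.8]
```

apply_moves(increments=[[[0,0,0],1],[[0,0,0],0]])

```text
t: 17.25
position: [435.2, -132.6, 89.0]
orientation: [[0.094, 0.996, -0.001], [0.996, -0.094, -0.001], [-0.001, -0.001, -1.0]]
wrist_force: [-4.8, -3.2, 1.7]
width: 0.177
grasp_force: 79.3
```

```bash
python3 st.py
```

```text
[ 435.2  -132.61   89.04] 84.59 [-4.8  -3.24  1.72] [-0.625  0.831  0.366] 17.25 [-21.2 -16.6 105.4  -0.   91.3 -15.8]
```

apply_moves(increments=[[[0,0,0],1],[[0,0,0],0]])

```text
t: 17.5
position: [435.2, -132.6, 89.0]
orientation: [[0.111, 0.994, -0.001], [0.994, -0.111, -0.001], [-0.001, -0.001, -1.0]]
wrist_force: [-4.3, -3.1, 2.4]
width: 0.177
grasp_force: 80.2
```

```bash
python3 st.py
```

```text
[ 435.21 -132.58   89.04] 83.63 [-4.35 -3.11  2.4 ] [-0.688  0.896  0.656] 17.5 [-21.2 -16.6 105.4  -0.   91.3 -14.8]
```

apply_moves(increments=[[[0,0,0],0],[[0,0,0],0],[[0,0,0],-1],[[0,0,0],-1.5],[[0,0,0],0],[[0,0,-0.1],0],[[0,0,-0.3],0],[[0,0,-0.5],0],[[0,0,-0.5],0],[[0,0,0],0]])

```text
t: 18.75
position: [436.1, -132.4, 104.0]
orientation: [[0.067, 0.998, 0.002], [0.998, -0.067, -0.0], [-0.0, 0.002, -1.0]]
wrist_force: [0.4, -0.5, -2.3]
width: 0.177
grasp_force: 78.4
```

```bash
python3 st.py
```

```text
[ 436.1  -132.36  104.  ] 86.15 [ 0.39 -0.47 -2.32] [-0.007  0.007 -0.016] 18.75 [-21.2 -17.  104.1   0.   92.8 -17.3]
```

apply_moves(increments=[[[0,0,-2],0],[[0,0,-2.5],0],[[2,-0.1,0],0],[[4,-0.2,0],0],[[5,-0.3,0],0],[[5,-0.3,0],0],[[5,-0.3,0],0],[[5,-0.3,0],0],[[4.3,-0.2,0],0],[[3,-0.2,0],0],[[1,0,0],0],[[0,0,0],-8]])

```text
t: 20.25
position: [439.8, 211.5, 148.9]
orientation: [[-0.076, 0.997, 0.001], [0.997, 0.076, -0.0], [-0.0, 0.001, -1.0]]
wrist_force: [0.3, 0.4, -3.2]
width: 0.178
grasp_force: 78.3
```

apply_moves(increments=[[[0,0,0],-8],[[0,0,0],-8],[[0,0,0],-8],[[0,0,0],-8],[[0,0,0],-8],[[0,0,0],-8],[[0,0,0],-8],[[0,0,0],-8],[[0,0,0],-8],[[0,0,0],-8],[[0,0,0],-7.5],[[0,0,0],0]])

```text
t: 21.75
position: [440.0, 210.5, 148.9]
orientation: [[-1.0, -0.026, 0.001], [-0.026, 1.0, -0.0], [-0.001, -0.0, -1.0]]
wrist_force: [-0.2, 0.8, -2.7]
width: 0.18
grasp_force: 78.3
```

```bash
python3 st.py
python3 - <<'E'
from h import *
s=snapshot("top"); a=cv2.resize(s["color"][254:326,342:412],None,fx=6,fy=6,interpolation=cv2.INTER_CUBIC)
S=snapshot("scene"); b=cv2.resize(S["color"][138:228,260:350],None,fx=4.8,fy=4.8,interpolation=cv2.INTER_CUBIC)
h=[x for x in (a,b)]; save("crop3.png",np.hstack([a[:432],b[:432]]))
P=cloud(S); ax=np.array([-1,-.029]); ay=np.array([-.029,1]); o=observe()
p=o["position"]; tip=p[2]-27.5
r=P[...,:2]-p[:2]; A=r@ax; B=r@ay; Z=P[...,2]-tip
m=(abs(A)<50)&(abs(B)<25)&(Z>6)&(Z<18)
print(m.sum(),np.percentile(A[m],[0,2,98,100]).round(1),np.percentile(B[m],[0,2,98,100]).round(1),np.percentile(Z[m],[0,5,50,95,100]).round(1),cv2.minAreaRect(P[m][:,:2].astype(np.float32)))
E
```

```text
[439.99 210.46 148.86] -178.48 [-0.2   0.79 -2.73] [ 0.017  0.064 -0.021] 21.75 [ 21.6 -12.3  95.7  -0.   96.6 -69.9]
196 [-43.1 -42.1  34.6  39. ] [-14.3 -13.5   9.2  10.5] [ 7.2  8.4 13.7 16.  17.7] ((441.7522277832031, 208.3943634033203), (82.05075073242188, 24.202600479125977), 3.2484641075134277)
```

View pics/crop3.png

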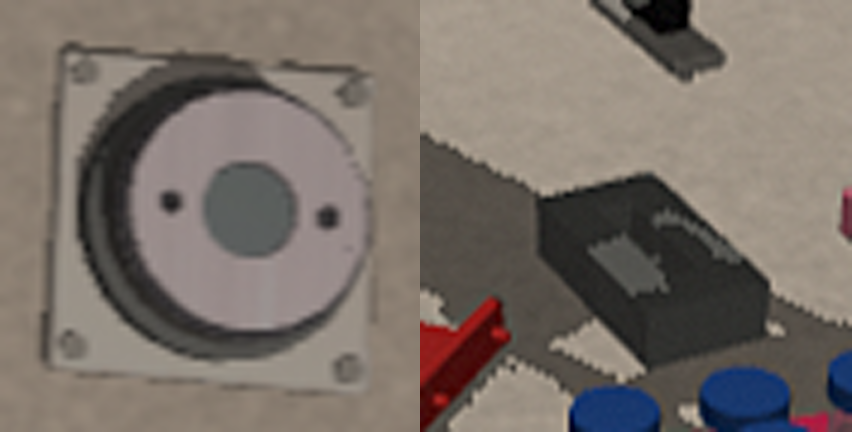

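In crop3 the ring's holes are now at (172,200) and (328,217), a line along about -91°. That matches the torque ramp felt at the stop. On the right, the spanner hangs above the empty slot. Lowering it at the pose where I picked it up.

apply_moves(increments=[[[-0.03,0.05,2],0],[[0,0,2],0],[[0,0,2],0],[[0,0,1.5],0],[[0,0,0.8],0],[[0,0,0.4],0],[[0,0,0.2],0],[[0,0,0.2],0],[[0,0,0.2],0],[[0,0,0],0]])

```text
t: 23.1
position: [439.9, 211.6, 55.1]
orientation: [[-1.0, -0.029, -0.0], [-0.029, 1.0, 0.0], [0.0, 0.0, -1.0]]
wrist_force: [0.0, -0.0, -3.2]
width: 0.178
grasp_force: 78.4
```

```bash
python3 st.py
```

```text
[439.87 211.63  55.05] -178.36 [ 0.02 -0.02 -3.22] [-0.039  0.081  0.028] 23.1 [ 21.7 -10.1 103.3   0.   86.8 -69.9]
```

Tips are ~2.5 mm into the slot with no contact, so I keep lowering.

apply_moves(increments=[[[-0.03,-0.04,0.1],0],[[0,0,0.1],0],[[0,0,0.1],0],[[0,0,0.1],0],[[0,0,0.1],0],[[0,0,0.03],0],[[0,0,0],0],[[0,0,0],0]])

```text
t: 24.1
position: [440.3, 211.3, 49.8]
orientation: [[-1.0, -0.029, 0.0], [-0.029, 1.0, 0.0], [-0.0, 0.0, -1.0]]
wrist_force: [0.2, -0.2, -3.8]
width: 0.173
grasp_force: 78.4
```

```bash
python3 st.py
```

```text
[440.25 211.27  49.84] -178.36 [ 0.24 -0.18 -3.84] [-0.011 -0.036 -0.001] 24.1 [ 21.6  -9.9 103.7  -0.   86.2 -70. ]
```

apply_moves(increments=[[[0,0,0.04],0],[[0,0,0.04],0],[[0,0,0],0]])

```text
t: 24.48
position: [440.3, 211.3, 49.5]
orientation: [[-1.0, -0.029, 0.0], [-0.029, 1.0, 0.0], [-0.0, 0.0, -1.0]]
wrist_force: [-2.3, -0.6, 1.2]
width: 0.178
grasp_force: 79.0
```

apply_moves(increments=[[[0,0,0],0],[[0,0,0],0],[[0,0,0],0],[[0,0,0],0],[[0,0,0],0],[[0,0,0],0],[[0,0,0],0],[[0,0,0],0]], grip=100)

```text
t: 25.48
position: [440.2, 211.3, 49.0]
orientation: [[-1.0, -0.029, 0.0], [-0.029, 1.0, 0.0], [-0.0, 0.0, -1.0]]
wrist_force: [-0.3, -0.6, 0.1]
width: 0.998
grasp_force: 0.0
```

apply_moves(increments=[[[0,0,-1],0],[[0,0,-2.5],0],[[0,0,-3],0],[[0,0,-3],0],[[0,0,-3],0],[[0,0,-3],0],[[3,0,0],0],[[3,0,0],0],[[0,0,0],0],[[0,0,0],0]])

```text
t: 26.72
position: [380.7, 209.6, 204.6]
orientation: [[-1.0, -0.029, 0.001], [-0.029, 1.0, 0.0], [-0.001, 0.0, -1.0]]
wrist_force: [0.1, 0.1, -0.5]
width: 1.0
grasp_force: 0.0
```

```bash
python3 st.py
python3 - <<'E'
from h import *
s=snapshot("top"); S=snapshot("scene"); save("end.png",S["color"])
g=s["color"].sum(2,dtype=int); h=[]
for u,v in((370.7,287.3),(396.7,290.2)):
    u,v=round(u),round(v); w=np.clip(330-g[v-4:v+5,u-4:u+5],0,None); y,x=np.mgrid[v-4:v+5,u-4:u+5]
    h.append(ray(s,(w*x).sum()/w.sum(),(w*y).sum()/w.sum(),70))
d=h[1]-h[0]; print(np.linalg.norm(d),np.degrees(np.arctan2(d[1],d[0])))
P=cloud(S); box=np.zeros(P.shape[:2],bool); box[150:218,280:340]=1
q=P[box&(abs(P[...,2]-93.5)<4)]; print(cv2.minAreaRect(q[:,:2].astype(np.float32)), np.percentile(P[box&(abs(P[...,2]-93)<8)][:,2],99))
E
```

```text
[380.67 209.58 204.56] -178.35 [ 0.06  0.11 -0.49] [0.01  0.028 0.023] 26.725 [ 24.4 -20.9  97.   -0.  103.8 -67.3]
55.796325706124335 -91.09317301233479
((442.24493408203125, 209.3013153076172), (35.85047912597656, 14.629220008850098), 3.958099842071533) 97.99391528821134
```

View pics/end.png

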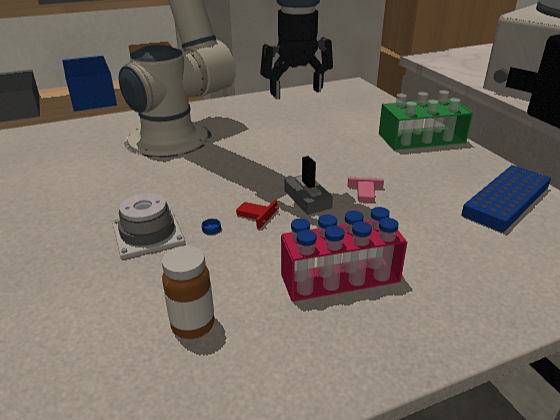

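The end view shows the spanner upright in the stand at (308,180), the gripper clear of it, and the jar, rack and cap where they were. The ring has moved 52.6° to its felt stop.

```bash
python3 -c "
from bench import hand_in
print(hand_in())"
```

```text
the job is handed in; nothing more can be done
None
```

I turned the ring clockwise to its felt stop (about 52.6°) with both spanner pins seated, put the spanner back upright in its slot and released it, and handed the job in at about 27 s; no verdict was returned.

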